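# Move the dop sticks from the cooling rack to the grinding rack in order

### The arm

A 6-joint arm with a two-finger parallel gripper is mounted at the origin on a cart in front of the work surface, level with it; the furniture and walls round the work are solid. World frame = base frame: x ahead of the robot, y to its left, z up, the work surface at z = 0. Lengths are in mm, angles in degrees, forces in N, time in s.
With the tool pointing down it reaches from about 350 to 850 mm from the base axis. Payload 8.1 kg.
Tool frame: the origin (TCP) lies at the very end of the fingers, on their centre line; the grasp point (between the pads) lies 19 mm behind it; z points along the fingers, y is the line along which they close (so a half turn about z gives the same grasp; the last joint's range is limited). The gripper opens to 85 mm and grips with 20 to 120 N. Pads are 22 mm wide; open, the fingers measure 114 mm over their backs; the gripper's body (76 mm by 85 mm) begins 54 mm behind the grasp point. The pads swing forward as they close: fully open they stand 13 mm farther back than shut.
Start: joints at [-72.101, 7.471, 85.268, -0, 87.261, -4.893], TCP at [232.455, -553.146, 231.292] pointing down, gripper open.
Joint ranges: [-169.43, 169.43], [-51.17, 129.36], [1.28, 143.12], [-76.62, 256.62], [0, 156.53], [-152.29, 152.29]. Speed limits (degrees/s): [136.94, 136.94, 159.86, 180, 180, 180].

### API

Orientations are given as [roll, pitch, yaw] about the fixed x, y, z axes, in that order (R = Rz(yaw) Ry(pitch) Rx(roll)).
In Python, from bench import status, viewer, job gives the robot as it stands.
- The arm moves only by the tool arm_command, never from a script. Its argument "targets" is a list that holds one entry, the list of rows, each a list of 7 numbers: the shift along the world's x, y, z in m, then the turn, a rotation vector about the world's x, y, z in rad, then the opening, from -1 (shut) to 1 (fully open). In form: [[[dx, dy, dz, rx, ry, rz, gripper], ...]]. A call has 1 to 10 rows; each row shifts and turns the commanded pose from where the row before left it; what a row does not reach is not made up. A row lasts 1/8 s, in which the tool goes at most 62.5 mm and 10.7 degrees, less where a joint would pass 70% of its speed; a pose out of reach is approached as far as the arm can. A call with a gripper value outside its range is refused whole. The fingers move at their own pace and stop on an object; "force" is the grip in N (left out, the last holds). Time passes only in rows, so rows that do not move let the fingers close. It gives the time, the measured TCP pose, the force, the opening and the grip force at its end, in the units of the state.
- status.sense(): the state, without advancing time (a new reading comes with each control period).
- viewer.snapshot(name): name is "side" or "top"; returns the picture (400x640x3 uint8, red, green, blue); there is no depth.
- viewer.camera_model(name): a dict with "vertical_fov" (degrees; the focal length in pixels is half the picture's height over the tangent of half this angle, whatever the lens; pixels are square), "cx", "cy" (the principal point, pixels), "k1" (the pictures are not rectified: a ray, as slopes to the right and down, at radius r is drawn at 1 + k1 r^2 times it, then the intrinsics apply), "xyz" and "attitude" of the camera in the world. Camera axes: x right, y down, z forward; pixel columns grow to the right and rows downward; lengths in mm; the calibration is good to about 2 mm. A picture is of the moment at which its call begins. camera_model takes no time and is no camera call.
- job.hand_in(): hands the job in; it is judged then, once.
The state is a dict: "time": time; "joint_pos": joint angles; "qd": joint speeds; "joint_efforts": joint torques, N m; "tool_pos": TCP position; "tcp_rot": TCP orientation; "ft_force": force on the tool from outside, world axes, zero at the start; "wrist_torque": the same for the moment, N m; "finger_gap": finger opening in mm; "grip_force": force on a finger pad.
Only numpy, scipy, OpenCV 4.12 (cv2) and the standard library are available. Lean on these libraries where they do the work, as an engineer would, in place of code of your own. Each camera call takes 0.05 s, during which the arm holds its last target. There are 200 camera calls.

### The job

The stones on the dop sticks were waxed on one after another, the first at the brass-ring end of the wooden cooling rack, so move the sticks one at a time, oldest first, to the aluminium grinding rack: the one nearest the wooden rack's ring into the notches nearest the aluminium rack's ring, the next one beside it, and so on to the last. Each stick must end lying down in its notches in both rails, with its stone toward the robot as now and the rails between its wax collar and the little peg under it. Never drop a stick to the bench, and leave the red tin and the polish bottle standing where they are.

Things in the scene. Friction and masses are not known exactly. Their poses are not given: they have to be found in the camera images.
- cooling_rack: Wooden rack, fixed. Base 94x222 mm (x, y), 10 high. Two wooden rails along y, 5 thick, middles at x -37.5 and +7.5, tops at z 38. Each has V notches at y +75, +25, -25, -75, 20 wide on top, 6 at the floor (z 28); a lying stick's grip point: x -15, z 32.6, its stone at -x. Origin: underside centre; -x faces the robot, +y left (±20 deg). Brass ring at the +y (left) end. Full
- grinding_rack: Aluminium rack, black base, fixed. Base 94x222 mm (x, y), 10 high. Two metal rails along y, 5 thick, middles at x -37.5 and +7.5, tops at z 38. Each has V notches at y +75, +25, -25, -75, 20 wide on top, 6 at the floor (z 28); a lying stick's grip point: x -15, z 32.6, its stone at -x. Origin: underside centre; -x faces the robot, +y left (±20 deg). Brass ring at the -y (right) end. Empty
- grip_a (a point): Dop stick with pink stone: wooden rod 9.2 mm thick, 122 long, 30 g, in the wooden rack. Point on its axis, midway between wax collar and a small peg under the rod (33 mm to each); grip here, fingers between the rails. y along the axis to the handle end (66 mm away); stone and collar, 18 thick, at -y, to 56 mm away; z up at start. Peg 12 wide, hangs 4.4 mm below the rod
- grip_b (a point): Dop stick with green stone: wooden rod 9.2 mm thick, 130 long, 30 g, in the wooden rack. Point on its axis, midway between wax collar and a small peg under the rod (37 mm to each); grip here, fingers between the rails. y along the axis to the handle end (70 mm away); stone and collar, 18 thick, at -y, to 60 mm away; z up at start. Peg 12 wide, hangs 4.4 mm below the rod
- grip_c (a point): Dop stick (longest) with green stone: wooden rod 9.2 mm thick, 138 long, 30 g, in the wooden rack. Point on its axis, midway between wax collar and a small peg under the rod (41 mm to each); grip here, fingers between the rails. y along the axis to the handle end (74 mm away); stone and collar, 18 thick, at -y, to 64 mm away; z up at start. Peg 12 wide, hangs 4.4 mm below the rod
- grip_d (a point): Dop stick with pink stone: wooden rod 9.2 mm thick, 122 long, 30 g, in the wooden rack. Point on its axis, midway between wax collar and a small peg under the rod (33 mm to each); grip here, fingers between the rails. y along the axis to the handle end (66 mm away); stone and collar, 18 thick, at -y, to 56 mm away; z up at start. Peg 12 wide, hangs 4.4 mm below the rod
- red_tin: low round tin with a dark red lid, 62 mm across, 22 mm high, standing between the racks; origin at the centre of its underside. A bystander
- polish_bottle: small white polish bottle with a black cap, 44 mm across, 98 mm high, standing between the racks farther back; origin at the centre of its underside. A bystander

How it is judged (in metres and radians):
On the way, in this order (a step that is already met when the one before it is completed fails the run):
1. a stick is at the first notches of the grinding rack while the second notches of the cooling rack still hold theirs (((y of grip_a in the frame of grinding_rack between -0.083 and -0.067 m and distance between grip_a and grinding_rack below 0.09 m) or (y of grip_b in the frame of grinding_rack between -0.083 and -0.067 m and distance between grip_b and grinding_rack below 0.09 m) or (y of grip_c in the frame of grinding_rack between -0.083 and -0.067 m and distance between grip_c and grinding_rack below 0.09 m) or (y of grip_d in the frame of grinding_rack between -0.083 and -0.067 m and distance between grip_d and grinding_rack below 0.09 m)) and ((y of grip_a in the frame of cooling_rack between 0.017 and 0.033 m and distance between grip_a and cooling_rack below 0.09 m) or (y of grip_b in the frame of cooling_rack between 0.017 and 0.033 m and distance between grip_b and cooling_rack below 0.09 m) or (y of grip_c in the frame of cooling_rack between 0.017 and 0.033 m and distance between grip_c and cooling_rack below 0.09 m) or (y of grip_d in the frame of cooling_rack between 0.017 and 0.033 m and distance between grip_d and cooling_rack below 0.09 m))), for 0.2 s.
2. a stick is at the second notches of the grinding rack while the third notches of the cooling rack still hold theirs (((y of grip_a in the frame of grinding_rack between -0.033 and -0.017 m and distance between grip_a and grinding_rack below 0.09 m) or (y of grip_b in the frame of grinding_rack between -0.033 and -0.017 m and distance between grip_b and grinding_rack below 0.09 m) or (y of grip_c in the frame of grinding_rack between -0.033 and -0.017 m and distance between grip_c and grinding_rack below 0.09 m) or (y of grip_d in the frame of grinding_rack between -0.033 and -0.017 m and distance between grip_d and grinding_rack below 0.09 m)) and ((y of grip_a in the frame of cooling_rack between -0.033 and -0.017 m and distance between grip_a and cooling_rack below 0.09 m) or (y of grip_b in the frame of cooling_rack between -0.033 and -0.017 m and distance between grip_b and cooling_rack below 0.09 m) or (y of grip_c in the frame of cooling_rack between -0.033 and -0.017 m and distance between grip_c and cooling_rack below 0.09 m) or (y of grip_d in the frame of cooling_rack between -0.033 and -0.017 m and distance between grip_d and cooling_rack below 0.09 m))), for 0.2 s.
3. a stick is at the third notches of the grinding rack while the fourth notches of the cooling rack still hold theirs (((y of grip_a in the frame of grinding_rack between 0.017 and 0.033 m and distance between grip_a and grinding_rack below 0.09 m) or (y of grip_b in the frame of grinding_rack between 0.017 and 0.033 m and distance between grip_b and grinding_rack below 0.09 m) or (y of grip_c in the frame of grinding_rack between 0.017 and 0.033 m and distance between grip_c and grinding_rack below 0.09 m) or (y of grip_d in the frame of grinding_rack between 0.017 and 0.033 m and distance between grip_d and grinding_rack below 0.09 m)) and ((y of grip_a in the frame of cooling_rack between -0.083 and -0.067 m and distance between grip_a and cooling_rack below 0.09 m) or (y of grip_b in the frame of cooling_rack between -0.083 and -0.067 m and distance between grip_b and cooling_rack below 0.09 m) or (y of grip_c in the frame of cooling_rack between -0.083 and -0.067 m and distance between grip_c and cooling_rack below 0.09 m) or (y of grip_d in the frame of cooling_rack between -0.083 and -0.067 m and distance between grip_d and cooling_rack below 0.09 m))), for 0.2 s.
4. a stick is at the fourth notches of the grinding rack (((y of grip_a in the frame of grinding_rack between 0.067 and 0.083 m and distance between grip_a and grinding_rack below 0.09 m) or (y of grip_b in the frame of grinding_rack between 0.067 and 0.083 m and distance between grip_b and grinding_rack below 0.09 m) or (y of grip_c in the frame of grinding_rack between 0.067 and 0.083 m and distance between grip_c and grinding_rack below 0.09 m) or (y of grip_d in the frame of grinding_rack between 0.067 and 0.083 m and distance between grip_d and grinding_rack below 0.09 m))), for 0.2 s.
At the end, for the whole second after the job is handed in: All four sticks lie released and at rest in the grinding rack, one in each notch pair (within 8 mm across, 12 mm along, 5 mm in height, 0.12 rad), stones toward the robot, moved one by one in the cooling rack's order, counted from each rack's brass ring ((y of grip_a in the frame of grinding_rack between -0.083 and -0.067 m or y of grip_b in the frame of grinding_rack between -0.083 and -0.067 m or y of grip_c in the frame of grinding_rack between -0.083 and -0.067 m or y of grip_d in the frame of grinding_rack between -0.083 and -0.067 m) and (y of grip_a in the frame of grinding_rack between -0.033 and -0.017 m or y of grip_b in the frame of grinding_rack between -0.033 and -0.017 m or y of grip_c in the frame of grinding_rack between -0.033 and -0.017 m or y of grip_d in the frame of grinding_rack between -0.033 and -0.017 m) and (y of grip_a in the frame of grinding_rack between 0.017 and 0.033 m or y of grip_b in the frame of grinding_rack between 0.017 and 0.033 m or y of grip_c in the frame of grinding_rack between 0.017 and 0.033 m or y of grip_d in the frame of grinding_rack between 0.017 and 0.033 m) and (y of grip_a in the frame of grinding_rack between 0.067 and 0.083 m or y of grip_b in the frame of grinding_rack between 0.067 and 0.083 m or y of grip_c in the frame of grinding_rack between 0.067 and 0.083 m or y of grip_d in the frame of grinding_rack between 0.067 and 0.083 m) and x of grip_a in the frame of grinding_rack between -0.027 and -0.003 m and x of grip_b in the frame of grinding_rack between -0.027 and -0.003 m and x of grip_c in the frame of grinding_rack between -0.027 and -0.003 m and x of grip_d in the frame of grinding_rack between -0.027 and -0.003 m and z of grip_a in the frame of grinding_rack between 0.0276 and 0.0376 m and z of grip_b in the frame of grinding_rack between 0.0276 and 0.0376 m and z of grip_c in the frame of grinding_rack between 0.0276 and 0.0376 m and z of grip_d in the frame of grinding_rack between 0.0276 and 0.0376 m and angle between the y axis of each of grip_a, grip_b, grip_c, grip_d and the x axis of grinding_rack, either way round below 0.12 rad and y of grinding_rack in the frame of grip_a above 0 m and y of grinding_rack in the frame of grip_b above 0 m and y of grinding_rack in the frame of grip_c above 0 m and y of grinding_rack in the frame of grip_d above 0 m and linear speed of each of stick_a, stick_b, stick_c, stick_d below 0.02 m/s); the robot touches nothing.
It fails at once if a stick is dropped to the bench (height (world z) of any of grip_a, grip_b, grip_c, grip_d below 0.02 m).
It fails at once if the red tin or the polish bottle is pushed away or knocked over (distance of any of red_tin, polish_bottle from where it was at the start of the episode above 0.03 m or angle between any of red_tin, polish_bottle's own z axis and vertical above 0.5 rad).
It also fails if it takes over 99 s, if anything falls off the work surface, if the arm or the gripper's body presses on something with over 40 N, if the wrist force passes 120 N, or if a joint passes its speed limit or range.

## Working session

There is one attempt and no reset: what is moved stays moved. The work goes in short steps, Python scripts to look and compute and a tool call to move; the robot and the scene stay as the last step left them, time stands still between calls to the robot, and variables do not carry over. Pictures are saved under pics/ and viewed, at most 14 in all, crops included, and the job is handed in when it is done.

Besides the shell and the picture viewer there is one more tool, called after "Call:" as name([rows], argument=value, ...), one row to a line, values as JSON. arm_command: Moves the arm, as the interface text tells. Its arguments: {"type":"object","properties":{"targets":{"type":"array"},"force":{"type":"number"}},"required":["targets"]}

```bash
mkdir -p pics; ls; cat > h.py <<'E'
import numpy as np, cv2
from bench import status, viewer, job
from scipy.spatial.transform import Rotation as R
def cam(n):
    return viewer.camera_model(n)
def ray(n,uv):
    c=cam(n); f=200/np.tan(np.radians(c["vertical_fov"])/2)
    K=np.array([[f,0,c["cx"]],[0,f,c["cy"]],[0,0,1.]])
    p=cv2.undistortPoints(np.array(uv,float).reshape(-1,1,2),K,np.array([c["k1"],0,0,0,0.]))[:,0]
    d=np.c_[p,np.ones(len(p))]@R.from_euler('xyz',c["attitude"],degrees=True).as_matrix().T
    return np.array(c["xyz"],float),d/np.linalg.norm(d,axis=1)[:,None]
def plane(n,uv,z):
    o,d=ray(n,uv); return o+d*((z-o[2])/d[:,2])[:,None]
def tri(n1,u1,n2,u2):
    o1,d1=ray(n1,[u1]);o2,d2=ray(n2,[u2]);d1=d1[0];d2=d2[0]
    s=np.linalg.lstsq(np.c_[d1,-d2],o2-o1,rcond=None)[0]
    a=o1+s[0]*d1;b=o2+s[1]*d2
    return (a+b)/2,np.linalg.norm(a-b)
def snap(n,name):
    im=viewer.snapshot(n); cv2.imwrite(f"pics/{name}.png",im[:,:,::-1]); return im
E
python3 - <<'E'
from h import *
for n in("top","side"):
    print(cam(n)); snap(n,n+"0")
print(status.sense())
E
```

```text
pics
{'vertical_fov': 43.47016627112878, 'cx': 319.4417256801264, 'cy': 200.27388691286984, 'k1': -0.0012478733565624137, 'xyz': array([ 411.05319602,  -26.62284313, 1113.31296972]), 'attitude': array([-172.57723685,    1.08025278,  -89.59636863])}
{'vertical_fov': 49.40087166003594, 'cx': 321.9809326612697, 'cy': 199.390587465406, 'k1': -0.09676655955036471, 'xyz': array([271.16452654, 793.84333718, 746.56261753]), 'attitude': array([-128.32876785,   -1.14018834, -159.39254828])}
{'time': 0.1, 'joint_pos': array([-7.20996055e+01,  7.51169758e+00,  8.53219129e+01, -3.93018042e-04,
        8.72619942e+01, -4.89422176e+00]), 'qd': array([ 0.04048019, -0.17783328, -0.10594833, -0.05577725,  0.00041566,
        0.08962863]), 'joint_efforts': array([ 1.01542446e-03, -5.70952499e+01, -5.01942086e+01, -1.67429034e-04,
        8.03484261e-03,  2.29415701e-05]), 'tool_pos': array([ 232.31372818, -552.67015627,  230.35057778]), 'tcp_rot': array([-1.79904710e+02, -7.76554224e-03,  2.27946289e+01]), 'ft_force': array([-0.30291453, -0.6284717 , -0.25827998]), 'wrist_torque': array([ 0.02115547, -0.00311855,  0.01321302]), 'grip_force': 0.0, 'finger_gap': 85.15523717590932}
```

View pics/top0.png

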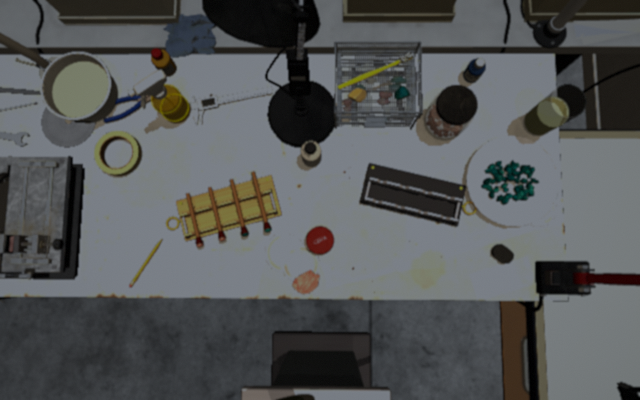

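View pics/side0.png

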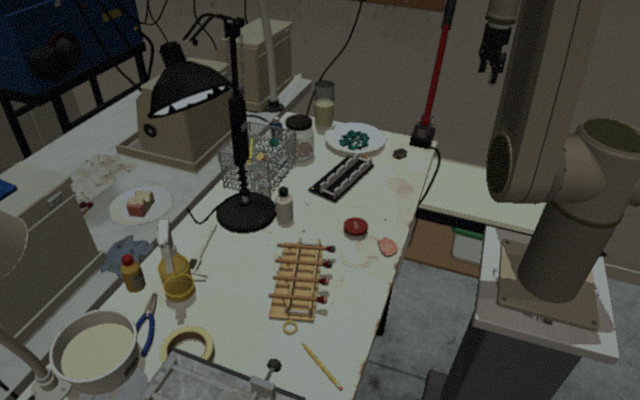

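The top view shows the wooden rack at about (230,208) with its ring at (173,223), and the aluminium rack at about (414,194) with its ring at (468,210). The tin is at (319,240) and the bottle at (310,153). The side view shows the same layout. I'll enlarge both racks next.

```bash
python3 - <<'E'
import cv2,numpy as np
t=cv2.imread("pics/top0.png");s=cv2.imread("pics/side0.png")
a=cv2.resize(t[155:265,160:300],None,fx=5.5,fy=5.5,interpolation=cv2.INTER_CUBIC)[:300*2]
b=cv2.resize(t[150:240,345:485],None,fx=5.5,fy=5.5,interpolation=cv2.INTER_CUBIC)
c1=cv2.resize(s[230:345,255:345],None,fx=5,fy=5,interpolation=cv2.INTER_CUBIC)
c2=cv2.resize(s[145:210,300:390],None,fx=5,fy=5,interpolation=cv2.INTER_CUBIC)
g=lambda i:np.clip(i*1.4,0,255).astype('uint8')
cv2.imwrite("pics/ca.png",g(a)[:600]);cv2.imwrite("pics/cb.png",g(b))
c=np.zeros((575,800,3),'uint8');c[:575,:400]=c1[:575,:400];c[:325,400:]=c2[:325,:400]
cv2.imwrite("pics/cc.png",g(c))
E
```

```text
(no output)
```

View pics/ca.png

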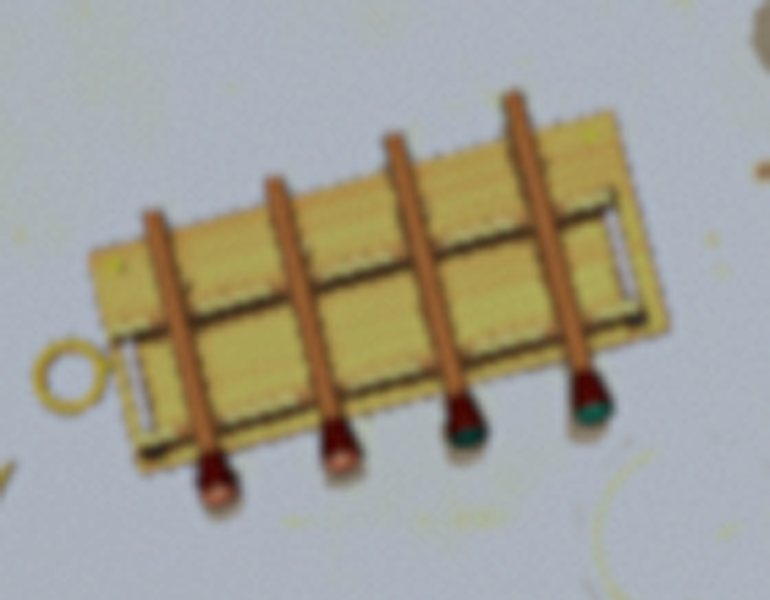

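View pics/cb.png

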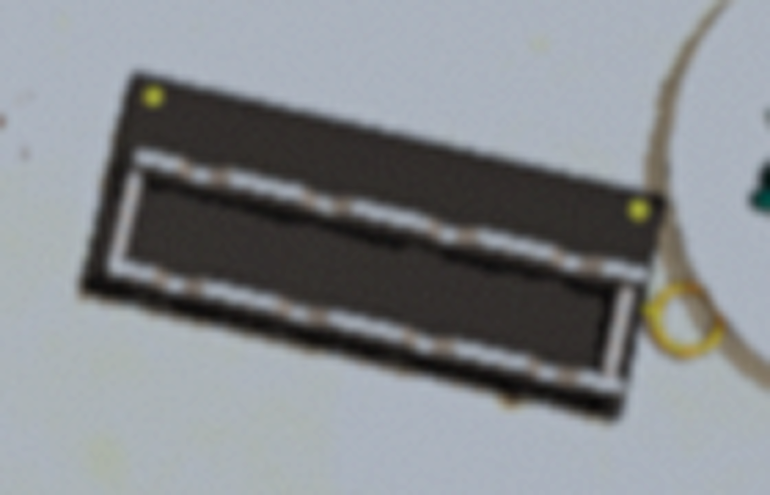

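View pics/cc.png

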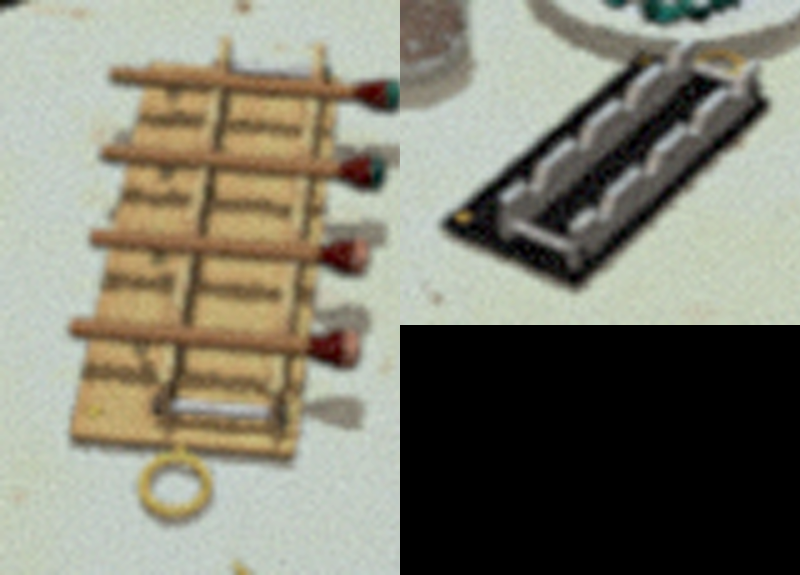

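The crops show:
- **Order on the wooden rack, from the ring:** pink, pink, green, green. All stones face the robot.
- **Aluminium rack:** it is empty, and its rail notches are clearly visible.
- **Low bars:** both racks have low cross bars at their ends.

I'll turn these pixels into positions.

```bash
cat > m.py <<'E'
from h import *
np.set_printoptions(precision=1,suppress=True)
A=lambda p:(np.array(p)+.5)/5.5-.5+[160,155]
B=lambda p:(np.array(p)+.5)/5.5-.5+[345,150]
C=lambda p:(np.array(p)+.5)/5-.5+[255,230]
D=lambda p:(np.array(p)-[400,0]+.5)/5-.5+[300,145]
H=np.array([[154,212],[276,178],[396,133],[513,92]])
Cs=np.array([[213,452],[339,420],[458,395],[583,370]])
T=np.array([[219,508],[344,473],[468,445],[595,425]])
Hs=np.array([[71,328],[92,238],[103,153],[112,75]])
h=plane("top",A(H),32.6);c=plane("top",A(Cs),32.6);t=plane("top",A(T),32.6)
for i in range(4):
    d=h[i]-c[i];print("stick",i+1,"handle",h[i],"tip",t[i],"yaw",np.degrees(np.arctan2(d[1],d[0])),"L",np.linalg.norm(h[i]-t[i]),"tri",*tri("top",A(H[i]),"side",C(Hs[i])))
def rack(cn,name):
    cn=cn[:,:2];m=cn.mean(0);y=(cn[0]+cn[3]-cn[1]-cn[2]);x=(cn[0]+cn[1]-cn[2]-cn[3])
    print(name,m,"yaw x",np.degrees(np.arctan2(x[1],x[0])),"yaw y",np.degrees(np.arctan2(-y[0],y[1])),"size",np.linalg.norm(x)/2,np.linalg.norm(y)/2)
rack(plane("top",A([[92,250],[612,110],[668,328],[145,472]]),10),"wood")
rack(plane("top",B([[137,72],[665,200],[618,420],[80,292]]),10),"alu")
r=plane("top",B([[137,155],[645,275],[622,385],[110,268]]),38);rack(r,"rails (centre should be x-15)")
for a,b in [((137,155),(515,188)),((110,268),(583,212)),((645,275),(690,45)),((622,385),(752,68))]:
    print("railend",*tri("top",B(a),"side",D(b)))
print("ends bars",plane("top",B([[123,218],[620,330]]),20), plane("top",A([[140,390],[625,258]]),20))
print("tin,bottle",plane("top",[[319,240]],22),plane("top",[[312,149]],98),"lamp base",plane("top",[[300,112]],0))
# wood rail ends (dark shadow ends) & notch centres (alu)
N=B([[202,170],[325,200],[450,230],[573,262],[174,282],[298,311],[425,340],[550,372]])
print("notches",plane("top",N,36))
# refine black base by mask
im=cv2.imread("pics/top0.png")[150:240,345:485];m=(im.max(2)<70).astype('uint8')
m=cv2.morphologyEx(m,cv2.MORPH_CLOSE,np.ones((9,9)))
n,l,st,ce=cv2.connectedComponentsWithStats(m);k=1+st[1:,4].argmax()
cn=cv2.findContours((l==k).astype('uint8'),0,1)[0][0];bx=cv2.boxPoints(cv2.minAreaRect(cn))
print("mask box",bx+[345,150],plane("top",bx+[345,150],10),plane("top",bx+[345,150],10).mean(0))
E
python3 m.py
```

```text
stick 1 handle [566.2 283.4  32.6] tip [449.  252.9  32.6] yaw 15.96783019697774 L 121.02551990999758 tri [566.1 283.8  31.1] 0.4534817940136239
stick 2 handle [580.  235.1  32.6] tip [463.  204.2  32.6] yaw 16.391760840293667 L 121.04208567204245 tri [579.8 235.4  30.7] 0.9989569866938902
stick 3 handle [598.4 187.7  32.6] tip [474.3 155.7  32.6] yaw 14.799236971408478 L 128.16942020567234 tri [597.7 187.8  30.7] 2.0861785304338407
stick 4 handle [615.1 141.4  32.6] tip [482.4 105.9  32.6] yaw 15.269290737444244 L 137.38417856514218 tri [614.7 141.3  31.4] 1.4607600041948376
wood [538.2 197. ] yaw x 15.535558322070031 yaw y 15.653621607443432 size 92.73224563258191 217.77610667355623
alu [ 569.3 -210.9] yaw x -14.032065847293753 yaw y -13.496711036761146 size 92.30206501534092 219.01450461123358
rails (centre should be x-15) [ 555.3 -207.5] yaw x -13.395793369424098 yaw y -13.040742247109971 size 45.365470906810756 203.63933136919476
railend [ 597.6 -113.5   45. ] 3.848090148721538
railend [ 553.4 -102.3   48.5] 1.8672354207415294
railend [ 555.1 -313.8   30.1] 0.19108162873615103
railend [ 512.  -303.5   30. ] 1.1810214254522522
ends bars [[ 578.4 -109.4   20. ]
 [ 534.3 -306.    20. ]] [[496.2 289.7  20. ]
 [550.2  96.7  20. ]]
tin,bottle [[466.1  -4.7  22. ]] [[650.1   9.6  98. ]] lamp base [[759.9  41.4   0. ]]
notches [[ 595.2 -139.4   36. ]
 [ 583.4 -187.7   36. ]
 [ 571.7 -236.5   36. ]
 [ 559.2 -284.3   36. ]
 [ 550.6 -128.1   36. ]
 [ 539.3 -176.5   36. ]
 [ 528.1 -225.9   36. ]
 [ 515.8 -274.3   36. ]]
mask box [[358.5 204.6]
 [367.9 162.6]
 [466.8 184.6]
 [457.4 226.5]] [[ 545.5  -91.4   10. ]
 [ 640.  -112.5   10. ]
 [ 591.2 -330.9   10. ]
 [ 498.  -307.7   10. ]] [ 568.7 -210.6   10. ]
```

The measured sticks and rack agree to about 1 mm. I've also worked out the target notch positions, so I'm starting to move.

Call:
arm_command([
  [[0.015, 0.045, 0, 0, 0, -0.0126, -0.48], [0.015, 0.045, 0, 0, 0, -0.0126, -0.48], [0.015, 0.045, 0, 0, 0, -0.0126, -0.48], [0.015, 0.045, 0, 0, 0, -0.0126, -0.48], [0.015, 0.045, 0, 0, 0, -0.0126, -0.48], [0.015, 0.045, 0, 0, 0, -0.0126, -0.48], [0.015, 0.045, 0, 0, 0, -0.0126, -0.48], [0.015, 0.045, 0, 0, 0, -0.0126, -0.48], [0.015, 0.045, 0, 0, 0, -0.0126, -0.48], [0.015, 0.045, 0, 0, 0, -0.0126, -0.48]],
], force=40)

```text
time: 1.35
tool_pos: [382.5, -101.6, 231.1]
tcp_rot: [180.0, 0.0, 15.5]
ft_force: [-0.3, -0.0, -0.3]
finger_gap: 22.0
grip_force: 0.0
```

Call:
arm_command([
  [[0.015, 0.046, 0, 0, 0, 0, -0.48], [0.015, 0.046, 0, 0, 0, 0, -0.48], [0.015, 0.046, 0, 0, 0, 0, -0.48], [0.015, 0.046, -0.02, 0, 0, 0, -0.48], [0.015, 0.046, -0.03, 0, 0, 0, -0.48], [0.015, 0.046, -0.03, 0, 0, 0, -0.48], [0.015, 0.046, -0.03, 0, 0, 0, -0.48], [0.0155, 0.045, -0.03, 0, 0, 0, -0.48], [0, 0, 0, 0, 0, 0, -0.48], [0, 0, 0, 0, 0, 0, -0.48]],
])

```text
time: 2.6
tool_pos: [502.5, 263.5, 91.0]
tcp_rot: [180.0, 0.1, 15.6]
ft_force: [-0.1, -0.6, 0.7]
finger_gap: 22.4
grip_force: 0.0
```

Call:
arm_command([
  [[0, 0.0015, -0.02, 0, 0, 0, -0.48], [0, 0, -0.015, 0, 0, 0, -0.48], [0, 0, 0, 0, 0, 0, -0.48]],
])

```text
time: 2.98
tool_pos: [501.5, 264.2, 54.4]
tcp_rot: [180.0, 0.2, 15.5]
ft_force: [-0.5, -0.3, 0.2]
finger_gap: 22.1
grip_force: 0.0
```

```bash
python3 - <<'E'
from h import *
a=snap("side","s1");b=snap("top","t1")
x=cv2.resize(a[200:350,240:360],None,fx=3.9,fy=3.9,interpolation=2)[:,:,::-1];y=cv2.resize(b[160:270,150:250],None,fx=3.3,fy=3.3,interpolation=2)[:,:,::-1]
o=np.zeros((585,800,3),'uint8');o[:x.shape[0],:x.shape[1]]=x;o[:y.shape[0],470:470+y.shape[1]]=y
cv2.imwrite("pics/g1.png",np.clip(o*1.4,0,255).astype('uint8'));print(status.sense()["tool_pos"])
E
```

```text
[502.82409844 264.95081142  56.21317777]
```

View pics/g1.png

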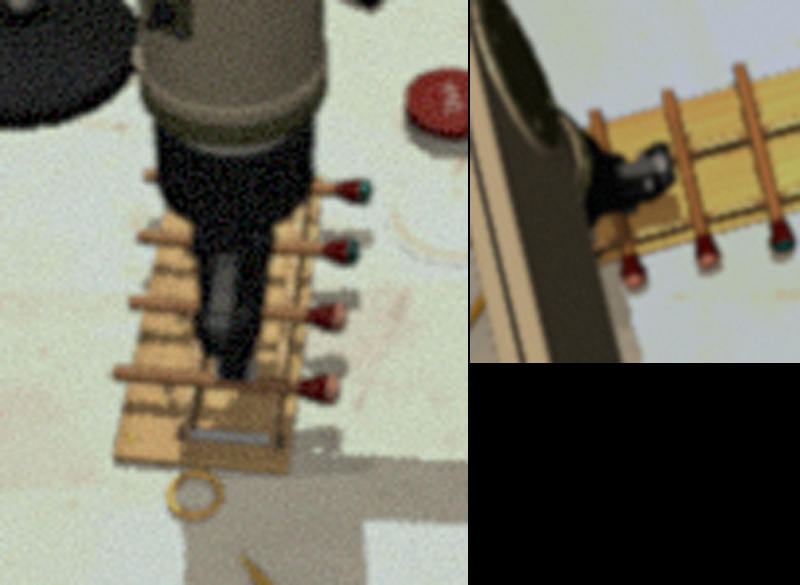

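The side view shows the fingers above stick 1, between the rails, at crop position (235,370). I'll go down gently.

Call:
arm_command([
  [[0, 0, -0.012, 0, 0, 0, -0.48], [0, 0, -0.012, 0, 0, 0, -0.48], [0, 0, -0.01, 0, 0, 0, -0.48], [0, 0, -0.006, 0, 0, 0, -0.48], [0, 0, 0, 0, 0, 0, -0.48]],
])

```text
time: 3.7
tool_pos: [502.4, 265.2, 15.5]
tcp_rot: [180.0, 0.1, 15.6]
ft_force: [0.0, 0.1, -0.5]
finger_gap: 22.2
grip_force: 0.0
```

Call:
arm_command([
  [[0, 0, 0, 0, 0, 0, -1], [0, 0, 0, 0, 0, 0, -1], [0, 0, 0, 0, 0, 0, -1], [0, 0, 0, 0, 0, 0, -1]],
], force=40)

```text
time: 4.2
tool_pos: [503.1, 265.4, 16.5]
tcp_rot: [-180.0, -0.0, 15.6]
ft_force: [0.6, 0.2, 0.2]
finger_gap: 7.6
grip_force: 39.0
```

Call:
arm_command([
  [[0, 0, 0.006, 0, 0, 0, -1], [0, 0, 0.012, 0, 0, 0, -1], [0, 0, 0.02, 0, 0, 0, -1], [0, 0, 0.03, 0, 0, 0, -1], [0, 0, 0.03, 0, 0, 0, -1], [0, 0, 0.03, 0, 0, 0, -1], [0, 0, 0.02, 0, 0, 0, -1], [0, 0, 0, 0, 0, 0, -1]],
])

```text
time: 5.2
tool_pos: [504.3, 266.0, 167.0]
tcp_rot: [-180.0, -0.3, 15.6]
ft_force: [0.4, 0.7, -0.1]
finger_gap: 7.5
grip_force: 38.9
```

```bash
python3 - <<'E'
from h import *
a=snap("side","s2")
cv2.imwrite("pics/g2.png",np.clip(cv2.resize(a[130:330,220:400],None,fx=3,fy=3,interpolation=2)[:,:,::-1]*1.4,0,255).astype('uint8'))
E
```

```text
(no output)
```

View pics/g2.png

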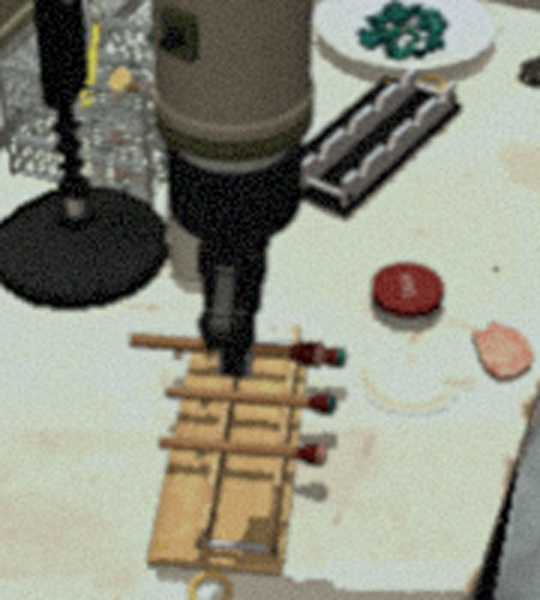

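Stick 1 is held level, at (235,345) in the crop, and the other three haven't moved. I'll carry it across.

Call:
arm_command([
  [[0.0025, -0.025, 0, 0, 0, -0.04, -1], [0.0025, -0.045, 0, 0, 0, -0.04, -1], [0.0025, -0.045, 0, 0, 0, -0.04, -1], [0.0025, -0.045, 0, 0, 0, -0.04, -1], [0.0025, -0.045, 0, 0, 0, -0.04, -1], [0.0025, -0.045, 0, 0, 0, -0.04, -1], [0.0025, -0.045, 0, 0, 0, -0.04, -1], [0.0025, -0.045, 0, 0, 0, -0.04, -1], [0.0025, -0.045, 0, 0, 0, -0.04, -1], [0.0025, -0.045, 0, 0, 0, -0.04, -1]],
])

```text
time: 6.5
tool_pos: [526.8, -165.7, 162.3]
tcp_rot: [-180.0, 0.2, -7.4]
ft_force: [0.2, 0.6, -0.2]
finger_gap: 7.7
grip_force: 39.0
```

Call:
arm_command([
  [[0.0025, -0.045, 0, 0, 0, -0.04, -1], [0.0025, -0.04, -0.02, 0, 0, -0.04, -1], [0.0025, -0.02, -0.03, 0, 0, -0.03, -1], [0.0017, -0.01, -0.03, 0, 0, 0, -1], [0, 0, -0.02, 0, 0, 0, -1], [0, 0, -0.01, 0, 0, 0, -1], [0, 0, 0, 0, 0, 0, -1], [0, 0, 0, 0, 0, 0, -1]],
])

```text
time: 7.5
tool_pos: [538.1, -279.7, 55.6]
tcp_rot: [180.0, -0.1, -13.6]
ft_force: [0.7, -0.4, 0.0]
finger_gap: 7.8
grip_force: 39.0
```

```bash
python3 - <<'E'
from h import *
a=snap("side","s3");b=snap("top","t3")
x=cv2.resize(a[100:220,280:410],None,fx=3,fy=3,interpolation=2)[:,:,::-1];y=cv2.resize(b[150:260,350:480],None,fx=3,fy=3,interpolation=2)[:,:,::-1]
o=np.zeros((360,790,3),'uint8');o[:x.shape[0],:x.shape[1]]=x;o[:y.shape[0],400:400+y.shape[1]]=y
cv2.imwrite("pics/g3.png",np.clip(o*1.4,0,255).astype('uint8'));s=status.sense();print(s["tool_pos"],s["tcp_rot"],s["time"])
E
```

```text
[ 538.13741707 -279.90628729   55.83454386] [ 1.79956252e+02 -1.31924055e-01 -1.36199999e+01] 7.6
```

View pics/g3.png

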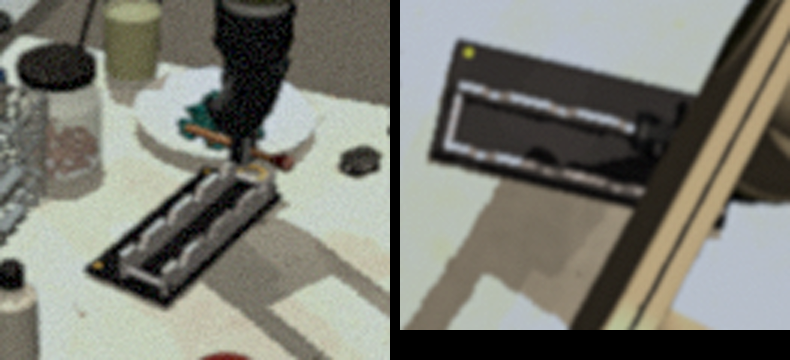

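The stick is above the last notches by the ring, level, with its stone toward the robot. I'll lower it.

Call:
arm_command([
  [[0, 0, -0.01, 0, 0, 0, -1], [0, 0, -0.01, 0, 0, 0, -1], [0, 0, -0.008, 0, 0, 0, -1], [0, 0, -0.005, 0, 0, 0, -1], [0, 0, -0.004, 0, 0, 0, -1], [0, 0, 0, 0, 0, 0, -1], [0, 0, 0, 0, 0, 0, -1]],
])

```text
time: 8.48
tool_pos: [537.3, -280.3, 17.6]
tcp_rot: [180.0, -0.0, -13.7]
ft_force: [-1.4, -4.5, -0.6]
finger_gap: 7.7
grip_force: 39.1
```

Call:
arm_command([
  [[0, -0.001, 0, 0, 0, 0, -1], [0, 0, 0, 0, 0, 0, -1], [0, 0, 0, 0, 0, 0, -0.56], [0, 0, 0, 0, 0, 0, -0.56], [0, 0, 0, 0, 0, 0, -0.56]],
])

```text
time: 9.1
tool_pos: [537.1, -280.4, 17.2]
tcp_rot: [-180.0, 0.0, -13.6]
ft_force: [0.0, -0.4, -0.2]
finger_gap: 19.1
grip_force: 0.0
```

Call:
arm_command([
  [[0, 0, 0.01, 0, 0, 0, -0.56], [0, 0, 0.02, 0, 0, 0, -0.56], [0, 0, 0.03, 0, 0, 0, -0.5], [0, 0, 0.04, 0, 0, 0, -0.48], [-0.005, 0.04, 0.04, 0, 0, 0.02, -0.48], [-0.005, 0.05, 0, 0, 0, 0.05, -0.48], [-0.005, 0.05, 0, 0, 0, 0.05, -0.48], [-0.005, 0.05, 0, 0, 0, 0.05, -0.48], [0, 0.05, 0, 0, 0, 0.05, -0.48], [0, 0.05, 0, 0, 0, 0.05, -0.48]],
])

```text
time: 10.35
tool_pos: [517.5, 10.9, 159.5]
tcp_rot: [180.0, -0.2, 1.9]
ft_force: [1.3, 0.0, 0.3]
finger_gap: 22.1
grip_force: 0.0
```

```bash
python3 - <<'E'
from h import *
a=snap("side","s4");b=snap("top","t4")
x=cv2.resize(a[130:220,290:400],None,fx=4,fy=4,interpolation=2)[:,:,::-1];y=cv2.resize(b[150:245,365:480],None,fx=3,fy=3,interpolation=2)[:,:,::-1]
o=np.zeros((360,790,3),'uint8');o[:x.shape[0],:x.shape[1]]=x;o[:y.shape[0],445:445+y.shape[1]]=y
cv2.imwrite("pics/g4.png",np.clip(o*1.4,0,255).astype('uint8'));s=status.sense();print(s["tool_pos"],s["tcp_rot"],s["time"])
E
```

```text
[517.4274767   13.61437116 159.31499963] [-1.79918245e+02 -1.41780809e-01  2.14187840e+00] 10.45
```

View pics/g4.png

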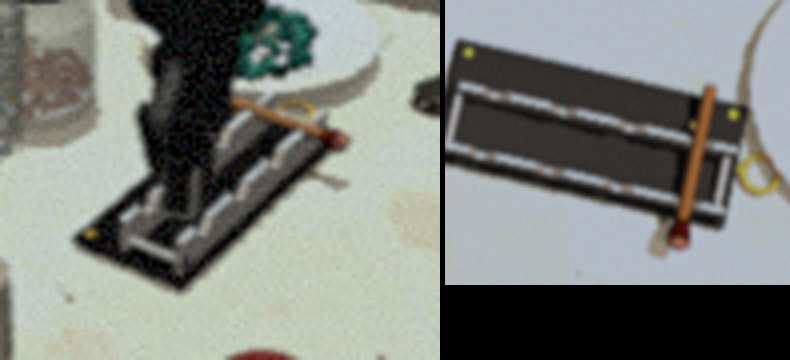

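Stick 1 lies in both end notches, with the rod from (710,90) to (683,225) and the stone at the front. Next is stick 2.

Call:
arm_command([
  [[0, 0.05, 0, 0, 0, 0.06, -0.48], [0, 0.05, 0, 0, 0, 0.06, -0.48], [0, 0.05, 0, 0, 0, 0.06, -0.48], [0, 0.04, -0.02, 0, 0, 0.059, -0.48], [-0.0005, 0.0178, -0.03, 0, 0, 0, -0.48], [0, 0, -0.03, 0, 0, 0, -0.48], [0, 0, -0.02, 0, 0, 0, -0.48], [0, 0, 0, 0, 0, 0, -0.48], [0, 0, 0, 0, 0, 0, -0.48]],
])

```text
time: 11.58
tool_pos: [517.8, 217.0, 58.8]
tcp_rot: [-180.0, -0.1, 15.5]
ft_force: [0.5, -0.0, 0.2]
finger_gap: 22.2
grip_force: 0.0
```

Call:
arm_command([
  [[0, 0, -0.015, 0, 0, 0, -0.48], [0, 0, -0.015, 0, 0, 0, -0.48], [0, 0, -0.008, 0, 0, 0, -0.48], [0, 0, -0.003, 0, 0, 0, -0.48], [0, 0, 0, 0, 0, 0, -0.48]],
])

```text
time: 12.2
tool_pos: [516.5, 217.1, 16.0]
tcp_rot: [-180.0, 0.0, 15.5]
ft_force: [-0.0, 0.6, -0.2]
finger_gap: 22.2
grip_force: 0.0
```

Call:
arm_command([
  [[0, 0, 0, 0, 0, 0, -1], [0, 0, 0, 0, 0, 0, -1], [0, 0, 0, 0, 0, 0, -1], [0, 0, 0, 0, 0, 0, -1]],
])

```text
time: 12.7
tool_pos: [517.1, 217.3, 16.7]
tcp_rot: [-180.0, -0.1, 15.5]
ft_force: [0.7, 0.9, 0.8]
finger_gap: 7.9
grip_force: 39.1
```

Call:
arm_command([
  [[0, 0, 0.006, 0, 0, 0, -1], [0, 0, 0.012, 0, 0, 0, -1], [0, 0, 0.02, 0, 0, 0, -1], [0, 0, 0.03, 0, 0, 0, -1], [0, 0, 0.03, 0, 0, 0, -1], [0, 0, 0.03, 0, 0, 0, -1], [0, 0, 0.02, 0, 0, 0, -1], [0.004, -0.02, 0, 0, 0, -0.02, -1], [0.004, -0.045, 0, 0, 0, -0.05, -1], [0.004, -0.045, 0, 0, 0, -0.05, -1]],
])

```text
time: 13.95
tool_pos: [527.9, 105.1, 163.0]
tcp_rot: [180.0, 0.1, 8.5]
ft_force: [0.5, -0.4, -0.2]
finger_gap: 7.6
grip_force: 39.0
```

Call:
arm_command([
  [[0.004, -0.045, 0, 0, 0, -0.05, -1], [0.004, -0.045, 0, 0, 0, -0.05, -1], [0.004, -0.045, 0, 0, 0, -0.05, -1], [0.004, -0.045, 0, 0, 0, -0.05, -1], [0.004, -0.045, 0, 0, 0, -0.05, -1], [0, -0.045, 0, 0, 0, -0.05, -1], [0, -0.045, 0, 0, 0, -0.05, -1], [0.0004, -0.0242, -0.02, 0, 0, -0.04, -1], [0, 0, -0.03, 0, 0, 0, -1], [0, 0, -0.03, 0, 0, 0, -1]],
])

```text
time: 15.2
tool_pos: [547.4, -233.3, 82.1]
tcp_rot: [-180.0, 0.1, -13.8]
ft_force: [0.8, 0.3, -0.8]
finger_gap: 7.6
grip_force: 39.0
```

Call:
arm_command([
  [[0, 0, -0.02, 0, 0, 0, -1], [0, 0, -0.01, 0, 0, 0, -1], [0, 0, 0, 0, 0, 0, -1], [0, 0, 0, 0, 0, 0, -1]],
])

```text
time: 15.7
tool_pos: [549.9, -232.5, 55.6]
tcp_rot: [180.0, -0.1, -13.7]
ft_force: [1.2, 1.3, 0.5]
finger_gap: 7.6
grip_force: 39.0
```

Call:
arm_command([
  [[0, 0, -0.01, 0, 0, 0, -1], [0, 0, -0.01, 0, 0, 0, -1], [0, 0, -0.008, 0, 0, 0, -1], [0, 0, -0.005, 0, 0, 0, -1], [0, 0, -0.004, 0, 0, 0, -1], [0, 0, 0, 0, 0, 0, -1], [0, 0, 0, 0, 0, 0, -1]],
])

```text
time: 16.58
tool_pos: [549.2, -232.2, 17.5]
tcp_rot: [180.0, -0.0, -13.7]
ft_force: [-0.0, -1.7, -0.3]
finger_gap: 7.3
grip_force: 39.1
```

Call:
arm_command([
  [[0, -0.0005, 0, 0, 0, 0, -0.56], [0, 0, 0, 0, 0, 0, -0.56], [0, 0, 0, 0, 0, 0, -0.56], [0, 0, 0.01, 0, 0, 0, -0.56], [0, 0, 0.02, 0, 0, 0, -0.56], [0, 0, 0.03, 0, 0, 0, -0.5], [0, 0, 0.04, 0, 0, 0, -0.48], [-0.002, 0.03, 0.04, 0, 0, 0.03, -0.48], [-0.002, 0.05, 0, 0, 0, 0.06, -0.48], [-0.002, 0.05, 0, 0, 0, 0.06, -0.48]],
])

```text
time: 17.82
tool_pos: [543.9, -101.8, 160.3]
tcp_rot: [180.0, -0.2, -5.1]
ft_force: [1.0, 0.1, -0.9]
finger_gap: 22.1
grip_force: 0.0
```

Call:
arm_command([
  [[-0.002, 0.05, 0, 0, 0, 0.06, -0.48], [-0.002, 0.05, 0, 0, 0, 0.06, -0.48], [-0.002, 0.05, 0, 0, 0, 0.06, -0.48], [-0.002, 0.05, 0, 0, 0, 0.06, -0.48], [-0.002, 0.04, 0, 0, 0, 0.06, -0.48], [-0.0023, 0.0313, -0.02, 0, 0, 0.06, -0.48], [0, 0, -0.04, 0, 0, 0, -0.48], [0, 0, -0.03, 0, 0, 0, -0.48], [0, 0, -0.01, 0, 0, 0, -0.48], [0, 0, 0, 0, 0, 0, -0.48]],
])

```text
time: 19.08
tool_pos: [531.0, 168.7, 58.1]
tcp_rot: [180.0, -0.0, 15.5]
ft_force: [-0.3, 1.2, -0.1]
finger_gap: 22.4
grip_force: 0.0
```

```bash
python3 - <<'E'
from h import *
a=snap("side","s5");b=snap("top","t5")
x=cv2.resize(a[140:340,250:400],None,fx=3,fy=3,interpolation=2)[:,:,::-1];y=cv2.resize(b[150:245,365:480],None,fx=3,fy=3,interpolation=2)[:,:,::-1]
o=np.zeros((600,800,3),'uint8');o[:x.shape[0],:x.shape[1]]=x;o[:y.shape[0],452:452+y.shape[1]]=y
cv2.imwrite("pics/g5.png",np.clip(o*1.4,0,255).astype('uint8'));s=status.sense();print(s["tool_pos"],s["tcp_rot"],s["time"])
E
```

```text
[532.14276997 168.91678401  59.36448469] [ 1.79991694e+02 -1.63341272e-01  1.54995276e+01] 19.175
```

View pics/g5.png

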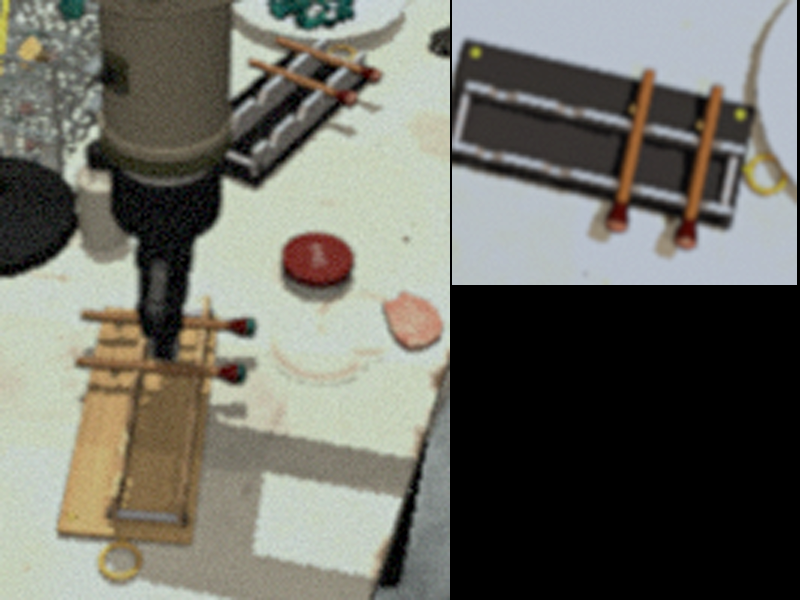

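Both sticks lie in the right notches, with rods at top-crop x≈632 and 703. The gripper is above stick 3.

Call:
arm_command([
  [[0, 0, -0.015, 0, 0, 0, -0.48], [0, 0, -0.015, 0, 0, 0, -0.48], [0, 0, -0.008, 0, 0, 0, -0.48], [0, 0, -0.003, 0, 0, 0, -0.48], [0, 0, 0, 0, 0, 0, -0.48], [0, 0, 0, 0, 0, 0, -1], [0, 0, 0, 0, 0, 0, -1], [0, 0, 0, 0, 0, 0, -1], [0, 0, 0, 0, 0, 0, -1]],
])

```text
time: 20.3
tool_pos: [531.2, 168.9, 16.7]
tcp_rot: [180.0, -0.1, 15.5]
ft_force: [0.3, 0.2, 1.8]
finger_gap: 7.3
grip_force: 39.1
```

Call:
arm_command([
  [[0, 0, 0.006, 0, 0, 0, -1], [0, 0, 0.012, 0, 0, 0, -1], [0, 0, 0.02, 0, 0, 0, -1], [0, 0, 0.03, 0, 0, 0, -1], [0, 0, 0.03, 0, 0, 0, -1], [0, 0, 0.03, 0, 0, 0, -1], [0, 0, 0.02, 0, 0, 0, -1], [0.004, -0.02, 0, 0, 0, -0.03, -1], [0.004, -0.045, 0, 0, 0, -0.06, -1], [0.004, -0.045, 0, 0, 0, -0.06, -1]],
])

```text
time: 21.55
tool_pos: [542.0, 56.7, 163.0]
tcp_rot: [180.0, 0.1, 6.8]
ft_force: [-0.1, -0.1, -0.5]
finger_gap: 7.3
grip_force: 39.0
```

Call:
arm_command([
  [[0.004, -0.045, 0, 0, 0, -0.06, -1], [0.004, -0.045, 0, 0, 0, -0.06, -1], [0.004, -0.045, 0, 0, 0, -0.06, -1], [0.004, -0.045, 0, 0, 0, -0.06, -1], [0.0018, -0.04, 0, 0, 0, -0.06, -1], [0, -0.022, -0.02, 0, 0, -0.06, -1], [0, 0, -0.03, 0, 0, 0, -1], [0, 0, -0.03, 0, 0, 0, -1], [0, 0, -0.02, 0, 0, 0, -1], [0, 0, -0.01, 0, 0, 0, -1]],
])

```text
time: 22.8
tool_pos: [559.2, -182.5, 51.8]
tcp_rot: [-180.0, 0.2, -13.7]
ft_force: [-0.4, 0.2, -0.0]
finger_gap: 7.9
grip_force: 39.0
```

Call:
arm_command([
  [[0, 0, 0, 0, 0, 0, -1], [0, 0, -0.01, 0, 0, 0, -1], [0, 0, -0.01, 0, 0, 0, -1], [0, 0, -0.008, 0, 0, 0, -1], [0, 0, -0.005, 0, 0, 0, -1], [0, 0, -0.004, 0, 0, 0, -1], [0, 0, 0, 0, 0, 0, -1], [0, 0, 0, 0, 0, 0, -1]],
])

```text
time: 23.8
tool_pos: [560.7, -183.4, 17.5]
tcp_rot: [180.0, -0.0, -13.7]
ft_force: [-1.0, -1.7, 0.3]
finger_gap: 7.5
grip_force: 39.1
```

Call:
arm_command([
  [[0, -0.0005, 0, 0, 0, 0, -0.56], [0, 0, 0, 0, 0, 0, -0.56], [0, 0, 0, 0, 0, 0, -0.56], [0, 0, 0.01, 0, 0, 0, -0.56], [0, 0, 0.02, 0, 0, 0, -0.56], [0, 0, 0.03, 0, 0, 0, -0.5], [0, 0, 0.04, 0, 0, 0, -0.48], [-0.002, 0.03, 0.04, 0, 0, 0.05, -0.48], [-0.002, 0.045, 0, 0, 0, 0.07, -0.48], [-0.002, 0.045, 0, 0, 0, 0.07, -0.48]],
])

```text
time: 25.05
tool_pos: [555.5, -63.0, 160.3]
tcp_rot: [180.0, -0.2, -2.7]
ft_force: [0.2, 0.2, -1.4]
finger_gap: 22.5
grip_force: 0.0
```

Call:
arm_command([
  [[-0.002, 0.045, 0, 0, 0, 0.07, -0.48], [-0.002, 0.045, 0, 0, 0, 0.07, -0.48], [-0.002, 0.045, 0, 0, 0, 0.07, -0.48], [-0.002, 0.03, 0, 0, 0, 0.06, -0.48], [-0.0026, 0.02, -0.02, 0, 0, 0.05, -0.48], [0, 0, -0.04, 0, 0, 0, -0.48], [0, 0, -0.03, 0, 0, 0, -0.48], [0, 0, -0.01, 0, 0, 0, -0.48], [0, 0, 0, 0, 0, 0, -0.48]],
])

```text
time: 26.18
tool_pos: [543.5, 120.9, 56.8]
tcp_rot: [-180.0, 0.1, 15.5]
ft_force: [0.3, 0.4, 0.7]
finger_gap: 22.3
grip_force: 0.0
```

```bash
python3 - <<'E'
from h import *
a=snap("side","s6");b=snap("top","t6")
x=cv2.resize(a[140:340,250:400],None,fx=3,fy=3,interpolation=2)[:,:,::-1];y=cv2.resize(b[150:245,365:480],None,fx=3,fy=3,interpolation=2)[:,:,::-1]
o=np.zeros((600,800,3),'uint8');o[:x.shape[0],:x.shape[1]]=x;o[:y.shape[0],452:452+y.shape[1]]=y
cv2.imwrite("pics/g6.png",np.clip(o*1.4,0,255).astype('uint8'));s=status.sense();print(s["tool_pos"],s["tcp_rot"],s["time"])
E
```

```text
[545.01150973 121.13580985  58.65653225] [ 1.79982086e+02 -1.13877933e-01  1.54969899e+01] 26.275
```

View pics/g6.png

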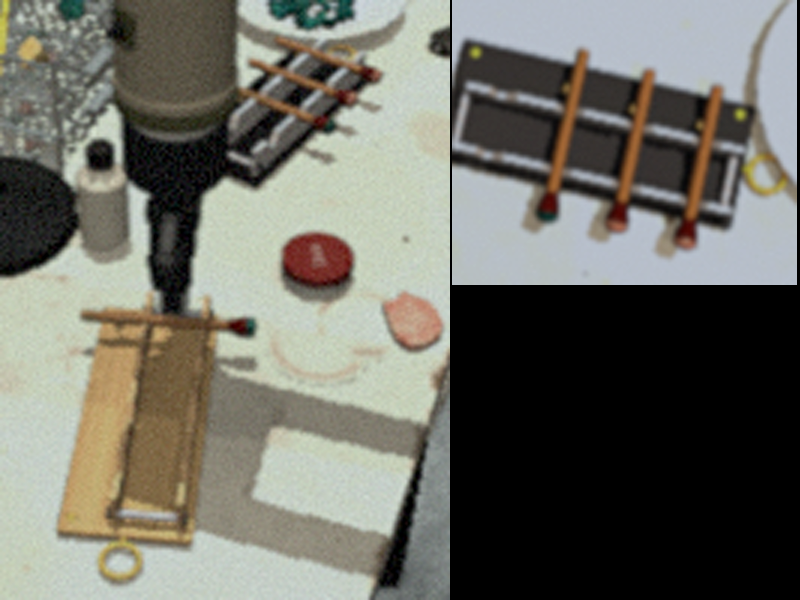

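Three sticks are seated, with the third at top-crop x≈565. The tin and bottle haven't moved. The last stick is under the gripper.

Call:
arm_command([
  [[0, 0, -0.015, 0, 0, 0, -0.48], [0, 0, -0.015, 0, 0, 0, -0.48], [0, 0, -0.008, 0, 0, 0, -0.48], [0, 0, -0.003, 0, 0, 0, -0.48], [0, 0, 0, 0, 0, 0, -0.48], [0, 0, 0, 0, 0, 0, -1], [0, 0, 0, 0, 0, 0, -1], [0, 0, 0, 0, 0, 0, -1], [0, 0, 0, 0, 0, 0, -1]],
])

```text
time: 27.4
tool_pos: [544.4, 121.3, 16.7]
tcp_rot: [180.0, -0.1, 15.5]
ft_force: [-0.6, 1.1, 1.5]
finger_gap: 7.3
grip_force: 39.1
```

Call:
arm_command([
  [[0, 0, 0.006, 0, 0, 0, -1], [0, 0, 0.012, 0, 0, 0, -1], [0, 0, 0.02, 0, 0, 0, -1], [0, 0, 0.03, 0, 0, 0, -1], [0, 0, 0.03, 0, 0, 0, -1], [0, 0, 0.03, 0, 0, 0, -1], [0, 0, 0.02, 0, 0, 0, -1], [0.004, -0.02, 0, 0, 0, -0.05, -1], [0.004, -0.035, 0, 0, 0, -0.07, -1], [0.004, -0.035, 0, 0, 0, -0.07, -1]],
])

```text
time: 28.65
tool_pos: [555.3, 29.4, 163.0]
tcp_rot: [180.0, 0.1, 4.4]
ft_force: [0.0, 0.2, -1.3]
finger_gap: 7.7
grip_force: 39.0
```

Call:
arm_command([
  [[0.004, -0.04, 0, 0, 0, -0.08, -1], [0.004, -0.04, 0, 0, 0, -0.08, -1], [0.004, -0.04, 0, 0, 0, -0.08, -1], [0.0042, -0.03, 0, 0, 0, -0.05, -1], [0, -0.016, -0.02, 0, 0, -0.03, -1], [0, 0, -0.03, 0, 0, 0, -1], [0, 0, -0.03, 0, 0, 0, -1], [0, 0, -0.02, 0, 0, 0, -1], [0, 0, -0.01, 0, 0, 0, -1], [0, 0, 0, 0, 0, 0, -1]],
])

```text
time: 29.9
tool_pos: [571.7, -134.5, 53.5]
tcp_rot: [-180.0, 0.1, -13.7]
ft_force: [-0.4, 0.1, 0.3]
finger_gap: 7.3
grip_force: 39.0
```

Call:
arm_command([
  [[0, 0, -0.01, 0, 0, 0, -1], [0, 0, -0.01, 0, 0, 0, -1], [0, 0, -0.008, 0, 0, 0, -1], [0, 0, -0.005, 0, 0, 0, -1], [0, 0, -0.004, 0, 0, 0, -1], [0, 0, 0, 0, 0, 0, -1], [0, 0, 0, 0, 0, 0, -1]],
])

```text
time: 30.78
tool_pos: [572.3, -134.9, 17.5]
tcp_rot: [180.0, -0.0, -13.7]
ft_force: [-0.8, -0.4, -0.8]
finger_gap: 7.5
grip_force: 39.1
```

Call:
arm_command([
  [[0, 0, 0, 0, 0, 0, -0.56], [0, 0, 0, 0, 0, 0, -0.56], [0, 0, 0, 0, 0, 0, -0.56], [0, 0, 0.01, 0, 0, 0, -0.56], [0, 0, 0.02, 0, 0, 0, -0.56], [0, 0, 0.03, 0, 0, 0, -0.5], [0, 0, 0.04, 0, 0, 0, -0.48], [0, 0.03, 0.04, 0, 0, 0, -0.48], [-0.01, 0.045, 0, 0, 0, 0, -0.48], [-0.01, 0.045, 0, 0, 0, 0, -0.48]],
])

```text
time: 32.02
tool_pos: [552.9, -13.9, 160.3]
tcp_rot: [-180.0, -0.2, -13.8]
ft_force: [-0.1, 0.8, -0.5]
finger_gap: 21.8
grip_force: 0.0
```

Call:
arm_command([
  [[-0.02, 0.045, 0, 0, 0, 0, -0.48], [-0.02, 0.045, 0, 0, 0, 0, -0.48], [-0.02, 0.045, 0, 0, 0, 0, -0.48], [-0.02, 0.045, 0, 0, 0, 0, -0.48], [0, 0, 0, 0, 0, 0, -0.48], [0, 0, 0, 0, 0, 0, -0.48]],
])

```text
time: 32.78
tool_pos: [472.7, 165.2, 158.6]
tcp_rot: [-180.0, -0.1, -13.7]
ft_force: [-0.3, 0.2, -0.1]
finger_gap: 22.5
grip_force: 0.0
```

```bash
python3 - <<'E'
from h import *
a=snap("side","s7");b=snap("top","t7")
x=cv2.resize(a[140:240,280:390],None,fx=4,fy=4,interpolation=2)[:,:,::-1];y=cv2.resize(b[150:245,365:480],None,fx=3,fy=3,interpolation=2)[:,:,::-1]
o=np.zeros((400,800,3),'uint8');o[:x.shape[0],:x.shape[1]]=x;o[:y.shape[0],452:452+y.shape[1]]=y
cv2.imwrite("pics/g7.png",np.clip(o*1.4,0,255).astype('uint8'));s=status.sense();print(s["tool_pos"],s["time"],s["ft_force"])
E
```

```text
[472.85150645 164.41740828 158.039179  ] 32.875 [ 0.65618868 -0.34626403  0.05616041]
```

View pics/g7.png

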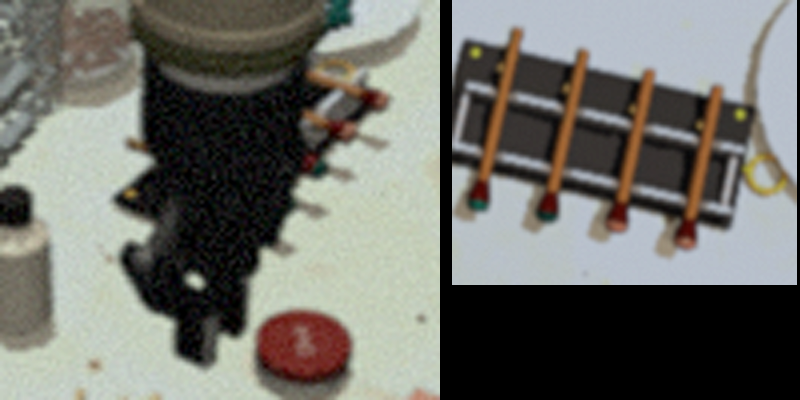

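All four sticks appear seated at top-crop x≈500, 565, 633 and 703. I'll check the numbers, then hand in only if they're within tolerance.

```bash
python3 - <<'E'
from h import *
np.set_printoptions(precision=1,suppress=True)
F=lambda p:(np.array(p)-[452,0]+.5)/3-.5+[365,150]
h=plane("top",F([[717,88],[649,72],[583,52],[516,32]]),32.6)[:,:2]
t=plane("top",F([[685,246],[616,230],[546,218],[479,208]]),32.6)[:,:2]
L=np.array([66,66,70,74.])
d=h-t;u=d/np.linalg.norm(d,axis=1)[:,None];g=h-u*L[:,None]
a=np.radians(-13.6);M=np.array([[np.cos(a),np.sin(a)],[-np.sin(a),np.cos(a)]])
q=(g-[569,-210.8])@M.T; ang=np.degrees(np.arctan2(u[:,1],u[:,0]))+13.6
print(q,ang,np.linalg.norm(d,axis=1))
if (abs(q[:,0]+15)<7).all() and (abs(q[:,1]-[-75,-25,25,75])<4).all() and (abs(ang)<5).all(): print(job.hand_in())
E
```

```text
[[-16.3 -75.9]
 [-16.5 -25.7]
 [-17.5  24.4]
 [-18.6  73.7]] [0.9 0.9 0.4 1.4] [117.6 118.  124.6 132.1]
the job is handed in; nothing more can be done
None
```

I moved all four dop sticks oldest first, from the wooden rack to the aluminium rack, and handed the job in at about 33 s. My last camera check put each within about 4 mm of its notch centre, with the stones toward the robot. No stick was dropped, and the tin and bottle showed no sign of moving in the pictures.

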